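Start up the spray corner from the switch board

ROBOT

A 6-joint arm with a two-finger parallel gripper is mounted at the origin on the work surface. World frame = base frame: x ahead of the robot, y to its left, z up, the work surface at z = 0. Lengths are in mm, angles in rad, forces in N, time in s.
With the tool pointing down it reaches from about 300 to 775 mm from the base axis. Payload 14.6 kg.
Tool frame: the origin (TCP) lies midway between the tips of the shut fingers; the grasp point (between the pads) lies behind it (manip.grip_depth is the z of the grasp point in the tool frame, in mm); z points along the fingers, y is the line along which they close (so a half turn about z gives the same grasp; the last joint's range is limited). The gripper opens to 94 mm and grips with 3 to 60 N. Pads are 16 mm wide; open, the fingers measure 119 mm over their backs; the gripper's body (75 mm by 177 mm) begins 78 mm behind the grasp point.
Start: joints at [1.256, 0.3, 1.521, -0, 1.321, -0.067], TCP at [134.897, 533.19, 205.446] pointing down, gripper open.
Joint ranges: [-3.03, 3.03], [-0.79, 2.21], [0.23, 2.52], [-1.04, 4.18], [0, 3.07], [-2.55, 2.55]. Speed limits (rad/s): [2.22, 2.22, 2.57, 3.14, 3.14, 3.14].

INTERFACE

Orientations are given as [roll, pitch, yaw] about the fixed x, y, z axes, in that order (R = Rz(yaw) Ry(pitch) Rx(roll)).
In Python, from cell import manip gives the robot as it stands.
- The arm moves only by the tool creep_tool, called after "Request:" as a command line: name --argument value ..., lists and objects as JSON in quotes. Schema: {"type":"object","properties":{"increments":{"type":"string"},"jaw":{"type":"number"},"squeeze":{"type":"number"},"only":{"type":"string"},"quiet":{"type":"boolean"},"lines":{"type":"string"}},"required":["increments"],"additionalProperties":false}. increments is a string of 1 to 5 rows, one to a line, with the numbers parted by commas; each row has 6 numbers: dx, dy, dz in normalised numbers (1 is 250 mm), then a rotation vector rx, ry, rz in fractions of the full range, 1 being pi/2 rad; each row is the pose to reach, as a shift and turn from the pose commanded when the call began, along the tool's axes at that moment; what a row does not reach only later rows make up. A row lasts 1/10 s, in which the tool goes at most 50 mm and 0.15 rad, less where a joint would pass 70% of its speed; a pose out of reach is approached as far as the arm can. jaw is the finger opening in mm, set as the call begins (left out keeps the last). The fingers move at their own pace and stop on an object; squeeze is the grip in N (left out, the last holds). Time passes only in rows, so rows that do not move let the fingers close. The tool returns the time, the measured TCP pose, the force, the opening and the grip force at its end. only (a regular expression) keeps the lines of the reply that match it, lines (a string "A,B") keeps lines A to B, and quiet returns only ok. A shift or turn number past 1, either way, is cut back to 1. Input that does not fit is refused with a message, and nothing moves.
- manip.read_state(): the state, without advancing time (a new reading comes with each control period).
- manip.camera(name): name is "side" or "top" or "wrist"; returns (picture, depth): 400x640x3 uint8, red, green, blue; 400x640 float32, mm along the optical axis (not along the pixel's ray), 0 where there is no reading.
- manip.camera_info(name): a dict with "K" (3x3 intrinsics, pixels), "rvec" (rotation vector, rad) and "tvec" (3), from world to camera coordinates, as OpenCV has them; the wrist camera has in their place "mount" (4x4, takes a point from camera to tool coordinates, whose origin is the TCP and whose axes are the flange's). Camera axes: x right, y down, z forward; pixel columns grow to the right and rows downward; lengths in mm; the calibration is good to about 2 mm. A picture is of the moment at which its call begins: read the wrist's pose just before it. camera_info takes no time and is no camera call.
- manip.sign_off(): hands the job in; it is judged then, once.
The state is a dict: "clock": time; "joints": joint angles; "qd": joint speeds; "effort": joint torques, N m; "eef_pos": TCP position; "eef_rot": TCP orientation; "wrist_force": force on the tool from outside, world axes, zero at the start; "moment": the same for the moment, N m; "finger_gap": finger opening in mm; "finger_force": force on a finger pad.
Only numpy, scipy, OpenCV 4.12 (cv2) and the standard library are available. Lean on these libraries where they do the work, as an engineer would, in place of code of your own. Each camera call takes 0.05 s, during which the arm holds its last target. There are 200 camera calls.

TASK

Start up the hat-spraying corner from the switch board on the table, pressing the three switches in this order: first press the raised end of the long rocker (extractor fan) all the way down so that it stays tipped the other way, then push the square key (compressor) down fully home, then press the round button (turntable) all the way in and let it come back up. Finish with your hand clear; nothing is to be picked up, and the jars, the brush mug and the palette stay where they stand.

Things in the scene. Friction and masses are not known exactly. Their poses are not given: they have to be found in the camera images.
- board: aluminium plate 160 (x) x 360 (y) x 10 mm fixed on the table; origin: centre of its underside; x points across it, away from the robot, y along it to the left. Three equal grey switch boxes, 110 (x) x 90 (y) x 48 mm, stand on it parallel to it, 110 mm apart along y, one on its centre, in an order that changes. Box tops are 58 mm above the table; the switches on them are all white
- rocker_high_end (a point): press point on top of the long rocker, 28 mm from its pivot, at the end raised at the start (the board's +x end). The rocker is a white slab 72 (x) x 42 (y) x 10 mm that tips about an axis along the board's y through its middle, 66 mm above the table. The point is 76 mm above the table at the start, 66 mm when home, and moves with the rocker
- rocker (a joint): tip of the rocker in rad: 0 = off, raised end fully up (slab tilted 0.18 rad); 0.36 = pressed fully over, tilted 0.18 rad the other way, against its stop. Starts between 0 and 0.03. Friction 0.06 N m (about 2 N at the press point, 5 N nearer the pivot), no spring: it stays where it is left
- key_top (a point): centre of the top face of the square latch key, a white cap 42 x 42 mm in the middle of its box, upright sides; top about 78 mm above the table when up and 70 mm when fully down. It moves with the key
- key (a joint): depth of the square key in m: 0 = up, 0.008 = fully home against its stop. Starts between 0 and 0.001. Friction of 4 N, no spring: it stays where it is pushed
- round_button_top (a point): centre of the top face of the round button, a white disc 40 mm across in a grey collar 56 mm across, in the middle of its box; top 81 mm above the table when up, 74 mm when fully in (the collar's top is at 70 mm). It moves with the button
- round_button (a joint): depth of the round button in m: 0 = up, 0.007 = fully in. Its spring takes about 2 N to start and 6 N to press fully in, and brings it back up when let go
- jar_big: loose green paint jar with a white lid, 72 mm across, 85 mm tall, beyond the board; origin at the centre of its underside
- jar_small: loose yellow paint jar with a white lid, 54 mm across, 65 mm tall, beyond the board; origin at the centre of its underside
- brush_mug: loose white mug, 80 mm across and 90 mm tall, handle to its -y, with brushes fixed in it up to 185 mm above the table, to the right of the board; origin at the centre of its underside
- palette: loose white ceramic palette slab, 90 x 150 x 12 mm with six round paint wells, between the robot and the board; origin at the centre of its underside

How it is judged:
By the outcome, as a careful person would: the job done as asked, in the order asked, and still so for the second after the job is handed in, with the robot touching nothing.
It also fails if it takes over 45 s, if anything falls off the work surface, if the arm or the gripper's body presses on something with over 40 N, if the wrist force passes 120 N, or if a joint passes its speed limit or range.

## Working session

There is one attempt and no reset: what is moved stays moved. The work goes in short steps, Python scripts to look and compute and a tool call to move; the robot and the scene stay as the last step left them, time stands still between calls to the robot, and variables do not carry over. Pictures are saved under pics/ and viewed, at most 10 in all, crops included, and the job is handed in when it is done.

```bash
ls; mkdir -p pics; cat > h.py <<'E'
import numpy as np, cv2
from cell import manip
from scipy.spatial.transform import Rotation as R
def cam(n):
    i=manip.camera_info(n); K=np.array(i["K"],float)
    if "mount" in i:
        s=manip.read_state(); T=np.eye(4); T[:3,:3]=R.from_euler('xyz',s["eef_rot"]).as_matrix(); T[:3,3]=s["eef_pos"]
        T=T@np.array(i["mount"],float)
    else:
        T=np.eye(4); T[:3,:3]=cv2.Rodrigues(np.array(i["rvec"],float))[0]; T[:3,3]=np.ravel(i["tvec"]); T=np.linalg.inv(T)
    im,d=manip.camera(n); return im,d,K,T
def ray(K,T,u,v,z):
    r=T[:3,:3]@np.linalg.inv(K)@[u,v,1.]; return T[:3,3]+r*(z-T[2,3])/r[2]
def cloud(d,K,T):
    v,u=np.indices(d.shape); p=np.stack([(u-K[0,2])/K[0,0]*d,(v-K[1,2])/K[1,1]*d,d],-1)
    return p@T[:3,:3].T+T[:3,3]
E
python3 - <<'E'
from h import *
for n in("top","side"):
    im,d,K,T=cam(n); cv2.imwrite(f"pics/{n}0.png",im[...,::-1]); np.savez(f"{n}0.npz",im=im,d=d,K=K,T=T)
    print(n,T[:3,3].round(),(d>0).mean())
print(manip.read_state(), manip.grip_depth)
E
```

```text
cell.py
pics
top [483. -23. 964.] 0.9959140625
side [ 107. -715.  883.] 0.99606640625
{'clock': 0.1, 'joints': array([ 1.25638812e+00,  3.00414042e-01,  1.52155551e+00, -1.13766788e-05,
        1.32068207e+00, -6.65863808e-02]), 'qd': array([-8.86290918e-04, -1.61645428e-03, -3.05421534e-04, -5.49427443e-05,
        9.11020240e-04,  9.77610520e-06]), 'effort': array([ 1.73930071e-04, -5.32649374e+01, -3.53282189e+01,  7.09206867e-02,
        2.34274036e-02, -7.29376461e-05]), 'eef_pos': array([134.83307599, 532.96207476, 204.92844173]), 'eef_rot': array([-3.14053531e+00, -5.94649567e-05,  2.89377362e+00]), 'wrist_force': array([0.02517101, 0.04267438, 0.53722708]), 'moment': array([0.02316813, 0.01006179, 0.02715943]), 'finger_force': 0.0, 'finger_gap': 93.68081085969402} -18.8
```

View pics/top0.png

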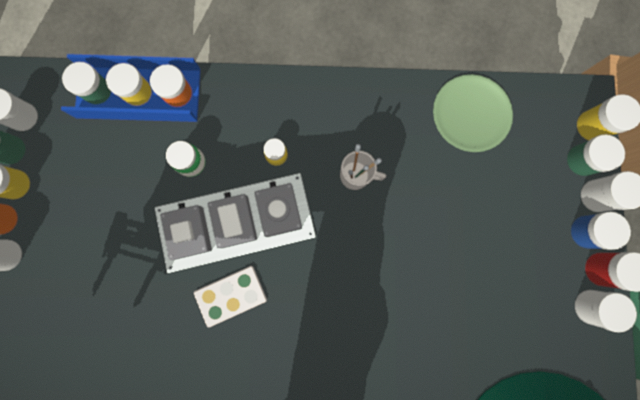

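View pics/side0.png

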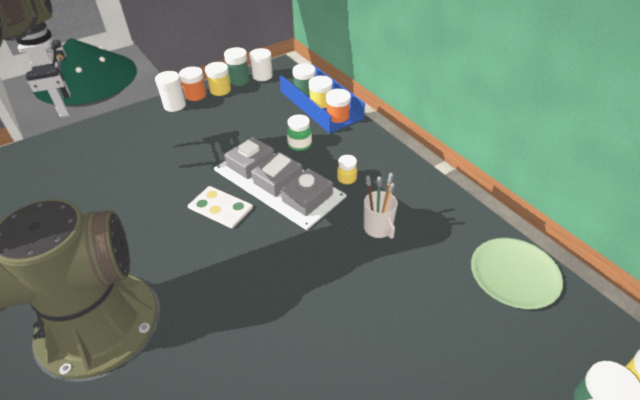

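The pictures show the board near (235,223) in the top view. The square key is on the left box (181,232), the rocker in the middle (232,220) and the round button on the right (278,209). I'll measure them by casting rays onto the known heights.

```bash
python3 - <<'E'
from h import *
f=np.load("top0.npz"); im,d,K,T=f["im"],f["d"],f["K"],f["T"]
hsv=cv2.cvtColor(im,cv2.COLOR_RGB2HSV)
roi=np.zeros(d.shape,np.uint8); cv2.fillConvexPoly(roi,np.array([[155,205],[300,174],[315,237],[167,272]]),1)
m=((hsv[...,1]<60)&(hsv[...,2]>155)).astype(np.uint8)*roi
n,l,st,c=cv2.connectedComponentsWithStats(m)
P=cloud(d,K,T)
for i in range(1,n):
    if st[i,4]>60:
        q=P[l==i]; print(st[i],c[i].round(1),"med",np.median(q,0).round(1),[ray(K,T,*c[i],z)[:2].round(1) for z in(66,78)])
# box tops by depth: z 50..95
h=((P[...,2]>45)&(P[...,2]<95)).astype(np.uint8)*roi
n,l,st,c=cv2.connectedComponentsWithStats(h)
for i in range(1,n):
    if st[i,4]>300:
        r=cv2.minAreaRect(np.argwhere(l==i)[:,::-1].astype(np.float32)); q=P[l==i]; qr=cv2.minAreaRect(q[:,:2].astype(np.float32)); print("box",st[i],r,qr)
# board outline
cs=cv2.minAreaRect(P[((P[...,2]>5)&(roi>0)&(hsv[...,2]>60))][:,:2].astype(np.float32)); print("board",cs)
print([ray(K,T,u,v,10)[:2].round() for u,v in((155,207),(300,174),(315,237),(167,272))])
cv2.imwrite("pics/crop.png",cv2.resize(im[160:290,140:330,::-1],None,fx=4,fy=4,interpolation=cv2.INTER_CUBIC))
E
```

```text
[ 156  174  159   99 3581] [242.3 227.6] med [512.  126.9   9.7] [array([524.1, 131.6]), array([523.6, 129.6])]
[269 201  17  16 221] [276.8 208.4] med [568.6  54.   80.3] [array([569.6,  55.4]), array([568.4,  54.4])]
[218 204  24  34 558] [229.5 220.2] med [540.  160.2  70.6] [array([540.1, 161.2]), array([539.4, 158.8])]
[171 222  20  21 333] [180.5 231.9] med [510.5 266.   77.1] [array([511. , 269.6]), array([510.7, 265.7])]
box [ 254  183   48   55 1859] ((277.2639465332031, 209.99671936035156), (47.64017868041992, 39.33750534057617), 76.75948333740234) ((567.7628784179688, 55.16297912597656), (109.878662109375, 89.91899108886719), 15.059103965759277)
box [ 207  194   49   55 1908] ((230.6432342529297, 221.12075805664062), (48.04498291015625, 40.324806213378906), 77.00537872314453) ((539.3147583007812, 161.35183715820312), (109.96426391601562, 90.68379974365234), 14.96501636505127)
box [ 160  205   48   56 1964] ((183.56214904785156, 232.38369750976562), (48.996788024902344, 41.19646453857422), 78.31063079833984) ((510.79339599609375, 267.4437255859375), (110.09386444091797, 90.83746337890625), 14.870243072509766)
board ((530.191650390625, 158.29736328125), (181.21615600585938, 359.8141784667969), 14.427178382873535)
[array([571., 353.]), array([661.,   7.]), array([508., -34.]), array([418., 313.])]
```

View pics/crop.png

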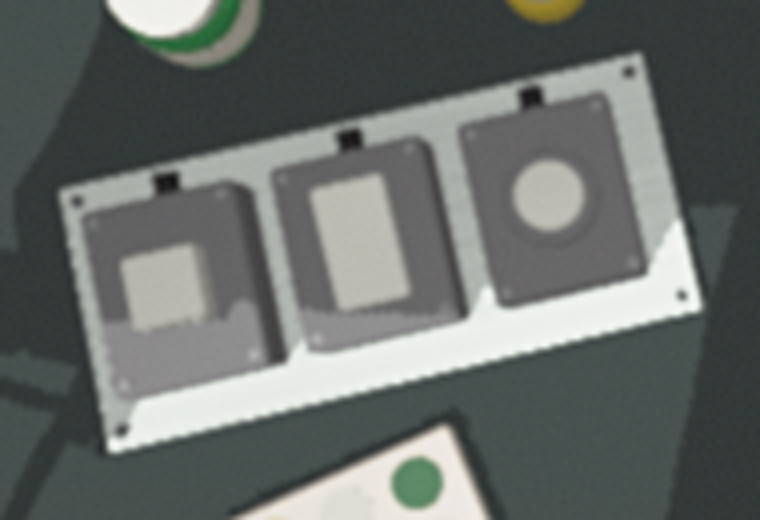

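Careful with the scale: shifts go in shares of 250 mm and turns go in shares of pi/2 rad. That gives: -220 mm / 250 = -0.88, -176 mm / 250 = -0.704.

```bash
cat > go.py <<'E'
import sys; from h import *
t={'rocker':(566.5,168),'key':(510.7,266.8),'round':(568.0,54.5)}[sys.argv[1]]; z=float(sys.argv[2])
s=manip.read_state(); M=R.from_euler('xyz',s["eef_rot"])
g=R.from_euler('xyz',[np.pi,0,np.pi+.26])
print(M.inv().apply(np.array([*t,z])-s["eef_pos"]).round(1),(M.inv()*g).as_rotvec().round(3),s["wrist_force"].round(1),s["eef_pos"].round(1),s["clock"],s["joints"].round(2))
E
```

Request:
creep_tool --increments "-0.176,-0.084,0.02,0,0,0\n-0.352,-0.172,0.04,0,0,0\n-0.528,-0.256,0.06,0,0,0\n-0.704,-0.344,0.08,0,0,0\n-0.88,-0.428,0.1,0,0,0" --jaw 0 --squeeze 20

```text
clock: 0.6
eef_pos: [323.0, 373.9, 180.2]
eef_rot: [-3.141, -0.0, 2.894]
wrist_force: [0.7, -0.0, 0.2]
finger_gap: 57.6
finger_force: 0.0
```

Request:
creep_tool --increments "-0.176,-0.084,0.02,0,0,-0.0637\n-0.352,-0.172,0.04,0,0,-0.1273\n-0.528,-0.256,0.06,0,0,-0.191\n-0.704,-0.344,0.08,0,0,-0.2546\n-0.88,-0.428,0.1,0,0,-0.3183"

```text
clock: 1.1
eef_pos: [510.1, 216.1, 155.1]
eef_rot: [3.142, -0.0, -2.885]
wrist_force: [0.8, 0.6, 0.8]
finger_gap: 17.4
finger_force: 0.0
```

```bash
python3 go.py rocker 100
```

```text
[-42.3 -60.8  55. ] [ 0.    -0.    -0.004] [0.8 0.6 0.8] [510.1 216.1 155.1] 1.1 [ 0.33  0.35  1.57  0.    1.22 -1.49]
```

Scaled: -61 mm / 250 = -0.244, 50 mm / 250 = 0.2.

Request:
creep_tool --increments "-0.084,-0.12,0.1,0,0,0\n-0.168,-0.244,0.18,0,0,0\n-0.168,-0.244,0.2,0,0,0\n-0.168,-0.244,0.2,0,0,0"

```text
clock: 1.5
eef_pos: [564.4, 168.7, 104.1]
eef_rot: [3.141, -0.003, -2.891]
wrist_force: [-1.1, 1.4, -0.0]
finger_gap: 0.5
finger_force: 0.0
```

```bash
python3 - <<'E'
from h import *
for n in("top","side","wrist"):
    im,d,K,T=cam(n)
    if n=="side": c=im[110:240,180:370]
    elif n=="top": c=im[160:290,140:330]
    else: c=cv2.resize(im,(380,260))
    cv2.imwrite("pics/w_%s.png"%n,c[...,::-1])
a=[cv2.resize(cv2.imread("pics/w_%s.png"%n),(380,260)) for n in("top","side","wrist")]
cv2.imwrite("pics/a1.png",np.vstack([np.hstack(a[:2]),np.hstack([a[2],a[2]*0])]))
E
python3 go.py rocker 80
```

```text
[-1.3 -2.5 26.3] [ 0.     0.001 -0.007] [0.2 1.4 0. ] [564.6 170.1 106.3] 1.65 [ 0.23  0.48  1.51  0.    1.15 -1.59]
```

View pics/a1.png

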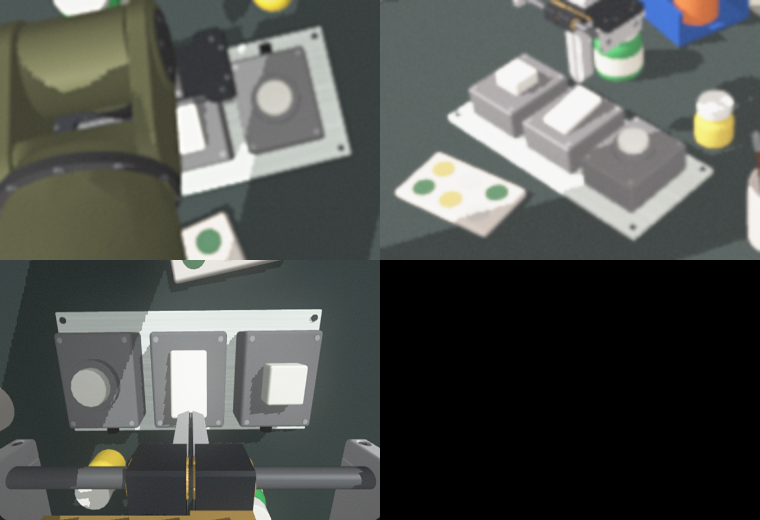

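The fingers are shut over the rocker's raised +x end (wrist view about 190,415), aligned with the board, and clear of the jars. I'll press now.

Scaled: 35 mm / 250 = 0.14, 32 mm / 250 = 0.128.

Request:
creep_tool --increments "-0.004,-0.008,0.048,0,0,0\n-0.004,-0.008,0.096,0,0,0\n-0.004,-0.008,0.112,0,0,0\n-0.004,-0.008,0.128,0,0,0\n-0.004,-0.008,0.14,0,0,0"

```text
clock: 2.15
eef_pos: [566.7, 167.8, 70.5]
eef_rot: [3.141, 0.001, -2.889]
wrist_force: [2.6, 1.6, 5.3]
finger_gap: 0.6
finger_force: 2.5
```

Request:
creep_tool --increments "0,0,0.008,0,0,0\n0,0,0.012,0,0,0\n0,0,0.016,0,0,0\n0,0,0.016,0,0,0"

```text
clock: 2.55
eef_pos: [567.0, 167.8, 67.6]
eef_rot: [3.141, 0.002, -2.889]
wrist_force: [1.2, 1.3, 10.3]
finger_gap: 0.3
finger_force: 5.0
```

```bash
python3 go.py rocker 66
```

```text
[0.4 0.3 1.6] [ 0.     0.002 -0.008] [ 1.2  1.3 10.3] [567.  167.8  67.6] 2.55 [ 0.23  0.53  1.53  0.    1.07 -1.6 ]
```

Press on until the force climbs sharply at the stop.

Scaled: 2 mm / 250 = 0.008, 1 mm / 250 = 0.004.

Request:
creep_tool --increments "0,0,0.004,0,0,0\n0,0,0.008,0,0,0\n0,0,0.008,0,0,0"

```text
clock: 2.85
eef_pos: [567.2, 167.9, 67.1]
eef_rot: [3.142, 0.003, -2.889]
wrist_force: [-4.7, 0.2, 24.2]
finger_gap: 0.4
finger_force: 11.9
```

Request:
creep_tool --increments "0,0,0.004,0,0,0\n0,0,0.008,0,0,0\n0,0,0.008,0,0,0"

```text
clock: 3.15
eef_pos: [567.4, 167.9, 66.7]
eef_rot: [3.142, 0.004, -2.889]
wrist_force: [-13.1, -1.3, 41.3]
finger_gap: 0.5
finger_force: 19.3
```

```bash
python3 go.py rocker 66
```

```text
[0.9 0.3 0.7] [-0.     0.004 -0.008] [-13.1  -1.3  41.3] [567.4 167.9  66.7] 3.15 [ 0.23  0.53  1.53  0.    1.07 -1.6 ]
```

Scaled: 110 mm / 250 = 0.44, 90 mm / 250 = 0.36.

Request:
creep_tool --increments "0,0,-0.12,0,0,0\n0,0,-0.2,0,0,0\n0.06,0.18,-0.2,0,0,0\n0.116,0.36,-0.2,0,0,0\n0.116,0.44,-0.2,0,0,0"

```text
clock: 3.65
eef_pos: [508.4, 268.8, 112.3]
eef_rot: [-3.141, -0.002, -2.888]
wrist_force: [-0.3, -0.3, 0.5]
finger_gap: 0.5
finger_force: 0.0
```

Request:
creep_tool --increments "0,0,0,0,0,0\n0,0,0,0,0,0"

```text
clock: 3.85
eef_pos: [510.6, 266.4, 112.1]
eef_rot: [-3.141, -0.001, -2.889]
wrist_force: [-0.1, -0.4, 0.1]
finger_gap: 0.4
finger_force: 0.0
```

```bash
python3 - <<'E'
from h import *
im,d,K,T=cam("side"); cv2.imwrite("pics/a2.png",cv2.resize(im[110:240,180:370,::-1],None,fx=3,fy=3))
E
python3 go.py key 85
```

```text
[-0.   0.9 27.1] [-0.    -0.001 -0.008] [-0.2 -0.3 -0.6] [510.9 266.  112.1] 3.9 [ 0.42  0.45  1.55 -0.    1.15 -1.41]
```

View pics/a2.png

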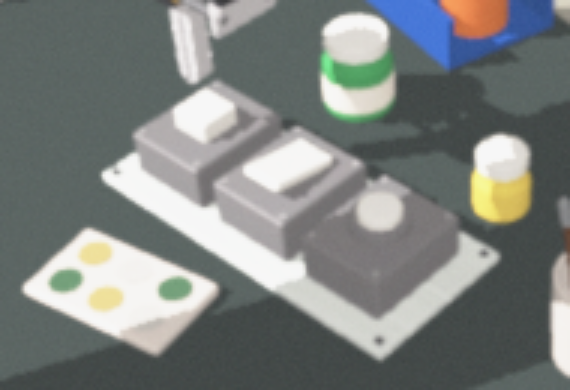

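The rocker (pixel 290,165) now slopes the other way. I'll check its tilt with the depth image, then press the key.

Scaled: 39 mm / 250 = 0.156, 36 mm / 250 = 0.144.

```bash
cat > tilt.py <<'E'
from h import *
im,d,K,T=cam("side"); P=cloud(d,K,T).reshape(-1,3); a=np.array([np.cos(.26),np.sin(.26)]); b=np.array([-a[1],a[0]])
q=P[:,:2]-[539.5,160.7]; x,y=q@a,q@b; m=(abs(x)<32)&(abs(y)<17)&(P[:,2]>58)&(P[:,2]<90)
A=np.c_[x[m],y[m],np.ones(m.sum())]; print("rocker slope x,y,z0",np.linalg.lstsq(A,P[m,2],rcond=None)[0].round(3),m.sum())
for n,c in(("key",(510.7,266.8)),("round",(568,54.5))):
    m=(np.hypot(*(P[:,:2]-c).T)<14)&(P[:,2]<90)&(P[:,2]>60); print(n,np.median(P[m,2]).round(1) if m.any() else None,m.sum())
E
python3 tilt.py
```

```text
rocker slope x,y,z0 [-1.6200e-01 -9.0000e-03  6.8582e+01] 170
key 74.9 44
round 78.6 67
```

Request:
creep_tool --increments "0,0.004,0.048,0,0,0\n0,0.004,0.1,0,0,0\n0,0.004,0.128,0,0,0\n0,0.004,0.144,0,0,0\n0,0.004,0.156,0,0,0"

```text
clock: 4.45
eef_pos: [510.5, 267.5, 73.1]
eef_rot: [-3.141, -0.001, -2.89]
wrist_force: [-2.3, -1.7, 3.9]
finger_gap: 0.5
finger_force: 1.9
```

Request:
creep_tool --increments "0,0,0.008,0,0,0\n0,0,0.016,0,0,0\n0,0,0.016,0,0,0"

```text
clock: 4.75
eef_pos: [510.7, 267.8, 70.1]
eef_rot: [-3.142, 0.001, -2.889]
wrist_force: [-2.2, -3.3, 8.1]
finger_gap: 0.3
finger_force: 3.8
```

```bash
python3 go.py key 70
```

```text
[ 0.2 -1.   0.1] [-0.     0.001 -0.008] [-2.2 -3.3  8.1] [510.7 267.8  70.1] 4.75 [ 0.42  0.5   1.58 -0.    1.06 -1.4 ]
```

Scaled: 2 mm / 250 = 0.008, 1 mm / 250 = 0.004.

Request:
creep_tool --increments "0,0,0.004,0,0,0\n0,0,0.008,0,0,0\n0,0,0.008,0,0,0"

```text
clock: 5.05
eef_pos: [510.9, 267.9, 69.8]
eef_rot: [3.142, 0.002, -2.889]
wrist_force: [-10.1, -6.9, 25.7]
finger_gap: 0.5
finger_force: 12.7
```

Request:
creep_tool --increments "0,0,0.004,0,0,0\n0,0,0.008,0,0,0\n0,0,0.008,0,0,0"

```text
clock: 5.35
eef_pos: [511.1, 268.0, 69.5]
eef_rot: [3.141, 0.003, -2.889]
wrist_force: [-17.7, -11.0, 42.9]
finger_gap: 0.6
finger_force: 21.4
```

```bash
python3 go.py key 70
```

```text
[ 0.7 -1.  -0.5] [ 0.     0.003 -0.008] [-17.7 -11.   42.9] [511.1 268.   69.5] 5.35 [ 0.42  0.5   1.58 -0.    1.06 -1.4 ]
```

Scaled: -135 mm / 250 = -0.54, -90 mm / 250 = -0.36.

Request:
creep_tool --increments "0,0,-0.12,0,0,0\n0,0,-0.22,0,0,0\n0,-0.18,-0.22,0,0,0\n-0.004,-0.36,-0.22,0,0,0\n-0.004,-0.54,-0.22,0,0,0"

```text
clock: 5.85
eef_pos: [545.6, 136.1, 120.8]
eef_rot: [3.142, 0.001, -2.888]
wrist_force: [-0.0, 0.6, -0.2]
finger_gap: 0.3
finger_force: 0.0
```

Request:
creep_tool --increments "0,-0.18,0,0,0,0\n-0.004,-0.344,0,0,0,0\n-0.004,-0.344,0,0,0,0\n-0.004,-0.344,0,0,0,0\n-0.004,-0.344,0,0,0,0"

```text
clock: 6.35
eef_pos: [567.5, 55.3, 120.4]
eef_rot: [3.141, 0.0, -2.889]
wrist_force: [0.2, 0.5, 0.1]
finger_gap: 0.8
finger_force: 0.0
```

```bash
python3 tilt.py; python3 go.py round 85
```

```text
rocker slope x,y,z0 [-1.8100e-01 -1.2000e-02  6.8809e+01] 159
key 67.7 50
round 78.6 62
[-0.3 -1.1 35.4] [ 0.     0.    -0.006] [-0.6  0.2  0.1] [567.5  55.5 120.4] 6.4 [ 0.03  0.43  1.56  0.    1.16 -1.79]
```

Rocker slope is −0.181, the full stop, and the key dropped 7.2 mm and sits on its stop. Now the round button.

Scaled: 45 mm / 250 = 0.18, 42 mm / 250 = 0.168.

Request:
creep_tool --increments "0,-0.004,0.06,0,0,0\n0,-0.004,0.128,0,0,0\n0,-0.004,0.152,0,0,0\n0,-0.004,0.168,0,0,0\n0,-0.004,0.18,0,0,0"

```text
clock: 6.9
eef_pos: [568.0, 54.0, 75.9]
eef_rot: [3.141, 0.0, -2.889]
wrist_force: [-2.6, 1.4, 4.8]
finger_gap: 0.5
finger_force: 2.4
```

Request:
creep_tool --increments "0,0,0.008,0,0,0\n0,0,0.016,0,0,0\n0,0,0.016,0,0,0"

```text
clock: 7.2
eef_pos: [568.3, 53.8, 74.0]
eef_rot: [3.141, 0.002, -2.889]
wrist_force: [-12.3, 2.5, 22.4]
finger_gap: 0.2
finger_force: 11.6
```

Request:
creep_tool --increments "0,0,0.004,0,0,0\n0,0,0.008,0,0,0\n0,0,0.008,0,0,0"

```text
clock: 7.5
eef_pos: [568.5, 53.9, 73.6]
eef_rot: [-3.142, 0.003, -2.889]
wrist_force: [-19.2, 3.1, 41.0]
finger_gap: 0.4
finger_force: 20.6
```

```bash
python3 go.py round 74
```

```text
[ 0.3  0.7 -0.4] [-0.     0.003 -0.007] [-19.2   3.1  41. ] [568.5  53.9  73.6] 7.5 [ 0.03  0.48  1.59  0.    1.06 -1.79]
```

Fully in (41 N against the stop). Lift clear and check.

Scaled: -120 mm / 250 = -0.48, -90 mm / 250 = -0.36.

Request:
creep_tool --increments "0,0,-0.08,0,0,0\n0,0,-0.2,0,0,0\n0,0,-0.36,0,0,0\n0,0,-0.48,0,0,0\n0,0,-0.48,0,0,0"

```text
clock: 8.0
eef_pos: [569.6, 53.3, 194.3]
eef_rot: [-3.14, 0.008, -2.889]
wrist_force: [0.0, 0.6, -1.0]
finger_gap: 0.5
finger_force: 0.0
```

Request:
creep_tool --increments "0,0,0,0,0,0\n0,0,0,0,0,0\n0,0,0,0,0,0\n0,0,0,0,0,0\n0,0,0,0,0,0"

```text
clock: 8.5
eef_pos: [567.8, 53.3, 188.9]
eef_rot: [3.141, -0.001, -2.889]
wrist_force: [-0.4, 1.1, -0.7]
finger_gap: 0.5
finger_force: 0.0
```

```bash
python3 tilt.py; python3 - <<'E'
from h import *
im,d,K,T=cam("side"); cv2.imwrite("pics/a3.png",cv2.resize(im[100:250,180:420,::-1],None,fx=3,fy=3))
E
```

```text
rocker slope x,y,z0 [-1.7600e-01 -8.0000e-03  6.8901e+01] 166
key 67.6 45
round 78.6 59
```

View pics/a3.png

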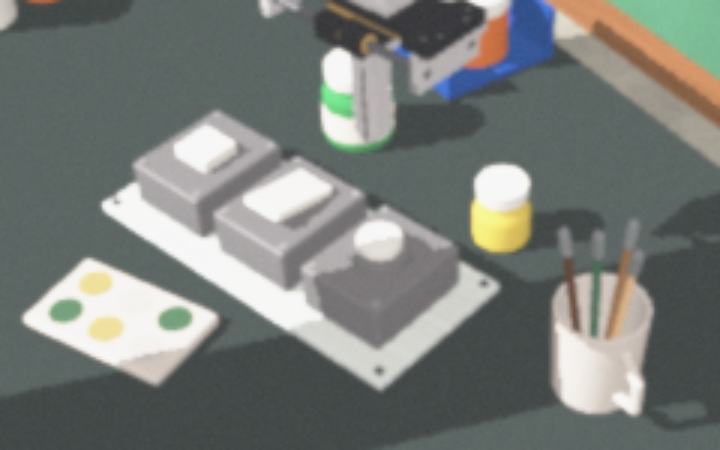

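The picture shows the rocker tipped (290,195), the key down (207,148) and the button back up (378,242). The jars, mug and palette have not moved, and the hand is clear.

```bash
python3 -c "
from cell import manip; print(manip.sign_off())"
```

```text
the job is handed in; nothing more can be done
None
```

I pressed the rocker, key and round button in that order, each against its stop at about 41–43 N. The rocker stayed tipped over, the key stayed down and the button came back up; the job was handed in at about 8.6 s with the hand clear and the jars, mug and palette where they stood.

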